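# Find the grinding head that turns freely

### The arm

A 7-joint arm with a two-finger parallel gripper is mounted at the origin on a cart in front of the work surface, level with it; the furniture and walls round the work are solid. World frame = base frame: x ahead of the robot, y to its left, z up, the work surface at z = 0. Lengths are in mm, angles in rad, forces in N, time in s.
With the tool pointing down it reaches from about 425 to 875 mm from the base axis. Payload 4.7 kg.
Tool frame: the origin (TCP) lies at the very end of the fingers, on their centre line; the grasp point (between the pads) lies 19 mm behind it (arm.tcp_to_grasp is the z of the grasp point in the tool frame, in mm); z points along the fingers, y is the line along which they close (so a half turn about z gives the same grasp; the last joint's range is limited). The gripper opens to 85 mm and grips with 20 to 120 N. Pads are 22 mm wide; open, the fingers measure 114 mm over their backs; the gripper's body (76 mm by 85 mm) begins 54 mm behind the grasp point. The pads swing forward as they close: fully open they stand 13 mm farther back than shut.
Start: joints at [-1.212, 0.321, -0.07, 1.45, 0.023, 1.371, -0.057], TCP at [219.733, 611.753, 231.349] pointing down, gripper open.
Joint ranges: [-2.86, 2.86], [-0.3, 2.09], [-1.38, 1.24], [0.06, 2.45], [-1.56, 4.7], [0.09, 2.05], [-2.69, 2.69]. Speed limits (rad/s): [2.57, 2.57, 3.14, 3.14, 3.14, 3.14, 3.14].

### API

Orientations are given as a unit quaternion [x, y, z, w].
In Python, from workcell import arm, vision gives the robot as it stands.
- The arm moves only by the tool apply_moves, never from a script. Its argument "series" is text: rows parted by semicolons, each of 6 numbers parted by spaces: the shift along the world's x, y, z in cm, then the turn, a rotation vector about the world's x, y, z in degrees. In form: tx ty tz ax ay az; .... A call has 1 to 12 rows; each row is the pose to reach, as a shift and turn from the pose commanded when the call began; what a row does not reach only later rows make up. A row lasts 1/10 s, in which the tool goes at most 50 mm and 8.59 degrees, less where a joint would pass 70% of its speed; a pose out of reach is approached as far as the arm can. A call with a gripper value outside its range is refused whole. "hand" is the opening, from 0 (shut) to 1 (fully open), set as the call begins (left out, the last holds). The fingers move at their own pace and stop on an object; "squeeze" is the grip in N (left out, the last holds). Time passes only in rows, so rows that repeat a pose let the fingers close. It gives the time, the measured TCP pose, the force, the opening and the grip force at its end, in the units of the state.
- arm.get_obs(): the state, without advancing time (a new reading comes with each control period).
- vision.get_image(name): name is "scene" or "top" or "wrist"; returns a dict with "img" (420x560x3 uint8, red, green, blue), "camera_matrix" (3x3 intrinsics, pixels), "R" (3x3) and "t" (3): a world point X has camera coordinates R X + t; the wrist camera has in their place "T_tool_cam" (4x4, takes a point from camera to tool coordinates, whose origin is the TCP and whose axes are the flange's). Camera axes: x right, y down, z forward; pixel columns grow to the right and rows downward; lengths in mm; the calibration is good to about 2 mm. A picture is of the moment at which its call begins: read the wrist's pose just before it. There is no depth.
- arm.close_job(): hands the job in; it is judged then, once.
Trained networks look in the newest picture that a camera, given by its name, has taken for a name from the list of things; names that differ only in an ending like _2 or _b are one class to them, and where a whole thing is asked for, a point or a joint stands for the part that bears it (a point fixed in the world has none). Each returns a list of dicts, best first, with "score" (0 to 1); they miss things now and then, are a little off and sometimes report something else, mostly with a low value. They report only what shows in the picture. A call takes as long as a camera call. They do not tell look-alikes from the thing itself.
- vision.search_frame(thing, camera): "xy" ([column, row] in pixels, amid what is visible of it).
The state is a dict: "clock": time; "q": joint angles; "joint_vel": joint speeds; "joint_efforts": joint torques, N m; "tool_pos": TCP position; "tcp_rot": TCP orientation; "force": force on the tool from outside, world axes, zero at the start; "moment": the same for the moment, N m; "finger_gap": finger opening in mm; "gripper_force": force on a finger pad.
Only numpy, scipy, OpenCV 4.12 (cv2) and the standard library are available. Lean on these libraries where they do the work, as an engineer would, in place of code of your own. Each camera call takes 0.05 s, during which the arm holds its last target. There are 200 camera calls.

### The job

One of these two coffee grinding heads binds and the other turns freely. Try both by pushing the upright finger pin gently sideways round its circle with closed fingertips (do not clamp the pin, and never push harder than about 15 N): on the one that binds, push just until you clearly feel it resisting, about 6 N, and then leave it; turn the free one through at least one and a quarter whole turns in one direction. Only then stand the small counter sign upright close beside the free head, within about 3 cm of its housing, and leave everything else where it is.

Things in the scene. Friction and masses are not known exactly. Their poses are not given: they have to be found in the camera images.
- head_1: Grinding head: round open-topped aluminium housing fixed to the counter, 136 mm across (three screw bosses reach to 156 mm), rim 42 mm high. Origin on the rotor's axis at the counter top. In it a steel rotor plate with ridges, 118 mm across, top 38 mm above the counter, hub nut to 49 mm. Heads 1 and 2 look alike; one binds, the number does not tell which; each may stand left or right.
- head_2: The other grinding head, same form and sizes as head_1.
- pin_1 (a point): Top centre of the upright round finger pin on the rotor of head_1: 14 mm thick with a sleeve that turns freely on it, 50 mm from the rotor's axis, 88 mm above the counter, the sleeve reaching down to 42 mm. Pushing it sideways along its circle turns the rotor, either way round.
- pin_2 (a point): The same for head_2.
- rotor_1 (a joint): Angle of the rotor of head_1 (rad), 0 at the start, growing counter-clockwise seen from above; no stop within six turns. A free rotor needs under 1 N at the pin and stays where it is left. A binding one takes about 4 N to start and 2.4 N more for each 0.1 rad, either way; with the push held still up to 7 N less is felt; let go, it springs back to about 0.1 rad.
- rotor_2 (a joint): The same for head_2.
- sign: Small loose black counter sign, 80 g, standing: an upright plate 10 mm thick (its x axis), 75 mm wide (its y axis), top 47 mm above the counter, on a wooden foot 22 x 38 mm, 7 mm high. Origin at the centre of its underside, z up. Grip the plate across its thickness from above.
- tamper: Tamper with wooden grip, 58 mm across, 84 mm high, standing loose behind the work. Origin at the centre of its underside. Bystander.
- shaker: Shaker, 44 mm across, 90 mm high, standing loose behind the work. Origin at the centre of its underside. Bystander.
- spare_portafilter: Portafilter with black handle, 201 x 64 x 34 mm, lying loose at the left. Origin at the centre of its underside. Bystander.
There are look-alikes about, which are no part of the job. Of the things like the sign, leave any that is green; of the rest the larger one is meant.

How it is judged (in metres and radians):
On the way:
1. both rotors have been tried, the free one through a whole turn, the binding one until it resisted, while the sign is still away from the free head ((value of joint rotor_1 above 0.03 rad or value of joint rotor_1 below -0.03 rad) and (value of joint rotor_2 above 6.4 rad or value of joint rotor_2 below -6.4 rad) and horizontal distance between sign and head_2 above 0.155 m), for 0.1 s.
At the end, for the whole second after the job is handed in: The free rotor stands more than a whole turn (6.4 rad) from where it started, and the sign stands upright (within 0.1 rad) at rest on the counter, its centre less than 150 mm from the axis of the free head (horizontal distance between sign and head_2 below 0.15 m and angle between sign's own z axis and vertical below 0.1 rad and height (world z) of sign below 0.005 m and linear speed of sign below 0.02 m/s and (value of joint rotor_2 above 6.4 rad or value of joint rotor_2 below -6.4 rad)); the robot touches nothing.
It fails at once if a grinding head, its rotor or pin is pushed or squeezed with more than 25 N (contact force between anything else and head_1 above 25 N or contact force between anything else and head_2 above 25 N).
It fails at once if a bystander is moved by more than 30 mm (distance of any of tamper, shaker, spare_portafilter from where it was at the start of the episode above 0.03 m).
It fails at once if the sign falls over (angle between sign's own z axis and vertical above 1 rad).
It also fails if it takes over 72 s, if anything falls off the work surface, if the arm or the gripper's body presses on something with over 40 N, if the wrist force passes 120 N, or if a joint passes its speed limit or range.

## Working session

There is one attempt and no reset: what is moved stays moved. The work goes in short steps, Python scripts to look and compute and a tool call to move; the robot and the scene stay as the last step left them, time stands still between calls to the robot, and variables do not carry over. Pictures are saved under pics/ and viewed, at most 10 in all, crops included, and the job is handed in when it is done.

Besides the shell and the picture viewer there is one more tool, called after ">>>" as name(argument=value, ...), one argument or row to a line, values as JSON. apply_moves: Moves the arm, as the interface text tells. Its arguments: {"type":"object","properties":{"series":{"type":"string"},"hand":{"type":"number"},"squeeze":{"type":"number"}},"required":["series"]}

```bash
mkdir -p pics; cat > h.py <<'E'
import numpy as np, cv2
from workcell import arm, vision
def grab(c,f=None):
    d=vision.get_image(c)
    if f: cv2.imwrite('pics/'+f,d['img'][:,:,::-1])
    return d
def ray(d,uv,z):
    K=np.array(d['camera_matrix']);R=np.array(d['R']);t=np.array(d['t'])
    C=-R.T@t; v=R.T@np.linalg.solve(K,[uv[0],uv[1],1]); return C+v*(z-C[2])/v[2]
def proj(d,X):
    p=np.array(d['camera_matrix'])@(np.array(d['R'])@np.array(X,float)+np.array(d['t']));return p[:2]/p[2]
E
python3 - <<'E'
from h import *
for c in ['top','scene']:
    d=grab(c,c+'1.png'); print(c,-np.array(d['R']).T@d['t'])
    for n,z in [('head_1',40),('pin_1',88),('sign',47),('tamper',40),('shaker',45),('spare_portafilter',20)]:
        for r in vision.search_frame(n,c): print(n,round(r['score'],2),np.round(r['xy']),np.round(ray(d,r['xy'],z)))
o=arm.get_obs();print(o)
E
```

```text
top [ -16.89329062  293.14426839 1240.95763251]
head_1 0.61 [383. 188.] [ 488. -224.   40.]
head_1 0.57 [235. 252.] [452. 266.  40.]
pin_1 0.93 [382. 183.] [ 485. -208.   88.]
sign 0.74 [316. 230.] [431.  23.  47.]
sign 0.63 [308. 198.] [535.   5.  47.]
tamper 0.91 [285. 176.] [635.  42.  40.]
shaker 0.73 [322. 164.] [631. -82.  45.]
shaker 0.5 [384. 182.] [ 504. -234.   45.]
spare_portafilter 0.81 [150. 275.] [481. 514.  20.]
scene [-336.55556773 -322.49227616 1054.63187835]
head_1 0.97 [397. 282.] [ 491. -241.   40.]
head_1 0.56 [218. 226.] [455. 249.  40.]
pin_1 0.74 [217. 225.] [422. 228.  88.]
pin_1 0.55 [396. 280.] [ 457. -242.   88.]
sign 0.88 [296. 265.] [424.   1.  47.]
sign 0.75 [285. 233.] [509.  74.  47.]
sign 0.46 [317. 241.] [521. -13.  47.]
sign 0.19 [219. 227.] [450. 243.  47.]
tamper 0.94 [321. 210.] [638.  26.  40.]
shaker 0.68 [356. 224.] [627. -83.  45.]
{'clock': 0.7, 'q': array([-1.21191653,  0.32095579, -0.07009706,  1.45047477,  0.02260121,
        1.37082884, -0.05691753]), 'joint_vel': array([ 0.00054126, -0.0004883 ,  0.00159164, -0.00105506, -0.00061371,
       -0.00299205,  0.0010823 ]), 'joint_efforts': array([-1.05296444e-04, -4.93242359e+01, -3.81032489e-01, -3.14513540e+01,
        1.34055672e-02,  1.11106994e-03,  2.83161330e-05]), 'tool_pos': array([219.72588157, 611.75819484, 231.38992258]), 'tcp_rot': array([1.71538112e-01, 9.85177482e-01, 5.55383623e-05, 3.35345567e-05]), 'force': array([0.35511231, 0.75886929, 0.53125231]), 'moment': array([ 0.02256944, -0.0159724 ,  0.01118191]), 'gripper_force': 0.0, 'finger_gap': 85.13391712846469}
```

```bash
python3 - <<'E'
import cv2,numpy as np
a=cv2.imread('pics/top1.png')[120:320,100:440]; b=cv2.imread('pics/scene1.png')[160:360,140:480]
cv2.imwrite('pics/a.png',cv2.resize(a,None,fx=2.35,fy=2.35,interpolation=3))
cv2.imwrite('pics/b.png',cv2.resize(b,None,fx=2.35,fy=2.35,interpolation=3))
E
```

```text
(no output)
```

View pics/a.png

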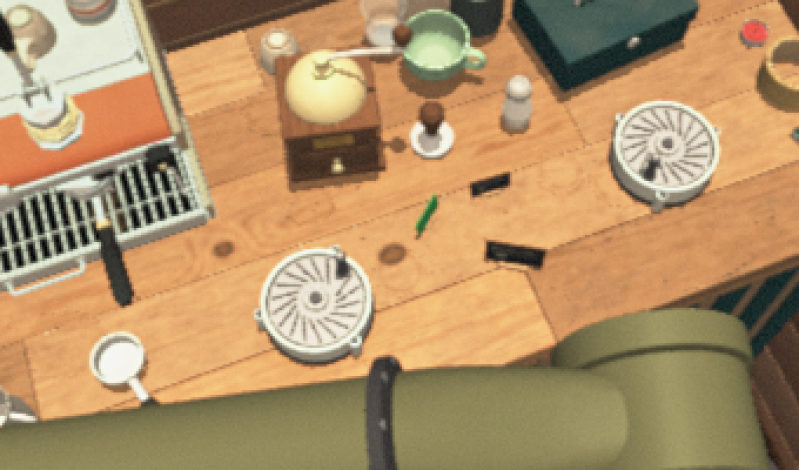

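View pics/b.png

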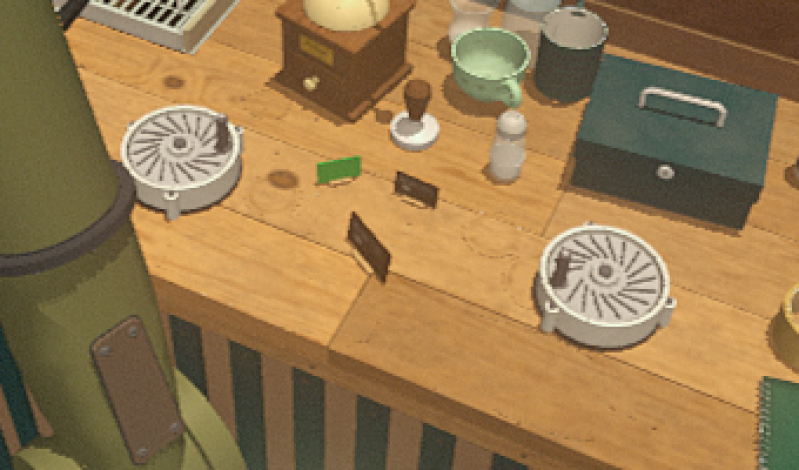

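The top crop shows the left head's hub at (316,297) with its pin at about (338,252). The right head's hub is at (667,143) with its pin at about (656,158). The larger black sign is at (515,254), with a smaller black one at (490,184) and a green one at (427,216). I'll triangulate these from both views.

```bash
python3 - <<'E'
from h import *
T=grab('top');S=grab('scene')
a=lambda u,v:(100+u/2.35,120+v/2.35); b=lambda u,v:(140+u/2.35,160+v/2.35)
for n,p,q,z in [('hubL',(316,297),(180,143),49),('hubR',(667,143),(605,270),49),('pinLtop',(337,251),(220,117),88),('pinRtop',(655,157),(565,254),88),
 ('signA',(487,244),(355,214),47),('signB',(546,248),(388,260),47),('footmid',(513,264),(366,266),3)]:
    print(n,np.round(ray(T,a(*p),z)),np.round(ray(S,b(*q),z)))
# refine: rim circle hypothesis check with dark-pin blobs
E
```

```text
hubL [466. 261.  49.] [464. 258.  49.]
hubR [ 506. -233.   49.] [ 505. -236.   49.]
pinLtop [497. 220.  88.] [488. 216.  88.]
pinRtop [ 476. -193.   88.] [ 474. -196.   88.]
signA [457.  40.  47.] [459.  33.  47.]
signB [426. -26.  47.] [417. -26.  47.]
footmid [437.  10.   3.] [431.   5.   3.]
```

>>> apply_moves(
  series="2.36 -4.01 0 0 0 0;4.72 -8.02 0 0 0 0;7.08 -12.03 0 0 0 0;9.44 -16.04 -1 0 0 0;11.8 -20.05 -2 0 0 0;14.16 -24.06 -3 0 0 0;16.52 -28.07 -4 0 0 0;18.88 -32.08 -5 0 0 0;21.24 -36.09 -6 0 0 0;23.6 -40.1 -7 0 0 0;23.6 -40.1 -9 0 0 0;23.6 -40.1 -9 0 0 0",
  hand=0,
  squeeze=20,
)

```text
clock: 2.0
tool_pos: [454.7, 208.6, 139.3]
tcp_rot: [0.173, 0.985, -0.001, -0.002]
force: [0.2, -0.9, 0.8]
finger_gap: 0.0
gripper_force: 0.0
```

```bash
cat >> h.py <<'E'
from scipy.spatial.transform import Rotation as Ro
def wgrab(f=None):
    o=arm.get_obs(); d=grab('wrist',f); M=np.array(d['T_tool_cam'])
    Rt=Ro.from_quat(o['tcp_rot']).as_matrix(); Rc=Rt@M[:3,:3]; C=Rt@M[:3,3]+o['tool_pos']
    d['R']=Rc.T; d['t']=-Rc.T@C; return d
E
python3 - <<'E'
from h import *
d=wgrab('w1.png'); print(np.round(-d['R'].T@d['t']))
for n,X in [('hub',(465,260,49)),('pin',(493,218,88)),('tcp',arm.get_obs()['tool_pos'])]: print(n,np.round(proj(d,X)))
E
```

```text
[387. 234. 282.]
hub [343. 208.]
pin [308. 278.]
tcp [281. 269.]
```

View pics/w1.png

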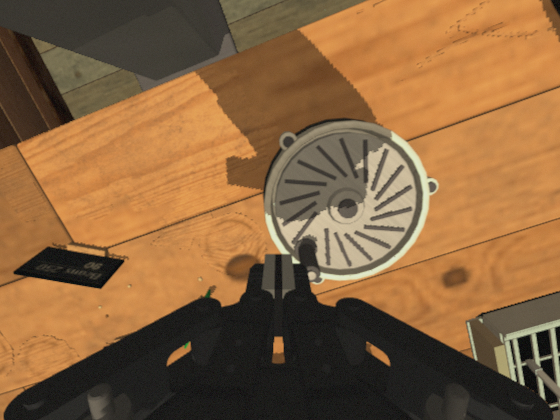

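The wrist view confirms the hub at (347,208) and the pin standing right of the fingertips at about (310,265). The centre is about (466,262.5), so I'll lower the fingers behind the pin.

>>> apply_moves(
  series="0 0.2 -3 0 0 0;0 0.2 -6 0 0 0;0 0.2 -8 0 0 0;0 0.2 -8 0 0 0;0 0.2 -8 0 0 0",
)

```text
clock: 2.55
tool_pos: [455.9, 214.2, 62.4]
tcp_rot: [0.17, 0.985, 0.0, 0.0]
force: [0.4, 0.4, -1.1]
finger_gap: -0.3
gripper_force: 0.0
```

>>> apply_moves(
  series="0.5 0 0 0 0 0;0.86 0 0 0 0 0;1.03 0 0 0 0 0;1.2 0 0 0 0 0;1.37 0 0 0 0 0;1.55 0 0 0 0 0;1.55 0 0 0 0 0",
)

```text
clock: 3.25
tool_pos: [471.4, 212.7, 61.3]
tcp_rot: [0.172, 0.985, 0.0, 0.0]
force: [-0.3, 0.5, 0.1]
finger_gap: 0.2
gripper_force: 0.0
```

>>> apply_moves(
  series="0.2 0.02 0 0 0 0;0.35 0.05 0 0 0 0;0.5 0.08 0 0 0 0;0.69 0.12 0 0 0 0;0.85 0.17 0 0 0 0",
)

```text
clock: 3.75
tool_pos: [479.6, 214.7, 61.2]
tcp_rot: [0.171, 0.985, 0.0, -0.0]
force: [-1.6, 0.7, -0.9]
finger_gap: -0.0
gripper_force: 0.5
```

>>> apply_moves(
  series="0.17 0.05 0 0 0 0;0.34 0.1 0 0 0 0;0.5 0.16 0 0 0 0;0.66 0.23 0 0 0 0",
)

```text
clock: 4.15
tool_pos: [486.5, 216.6, 61.3]
tcp_rot: [0.172, 0.985, -0.0, 0.0]
force: [-0.9, -0.4, -0.1]
finger_gap: 0.2
gripper_force: 0.4
```

```bash
cat > t.py <<'E'
import numpy as np,sys
a0,st,n,N=map(float,sys.argv[1:5])  # start deg, step, rows per call, calls
p=lambda a:5*np.array([np.cos(np.radians(a)),np.sin(np.radians(a))])
for k in range(int(N)):
    s=a0+k*n*st; print(s,';'.join('%.2f %.2f 0 0 0 0'%tuple(p(s+st*(i+1))-p(s)) for i in range(int(n))))
E
python3 t.py -66 8 6 1; python3 t.py -18 10 12 4
```

```text
-66.0 0.62 0.33 0 0 0 0;1.18 0.74 0 0 0 0;1.68 1.22 0 0 0 0;2.11 1.77 0 0 0 0;2.46 2.38 0 0 0 0;2.72 3.02 0 0 0 0
-18.0 0.20 0.85 0 0 0 0;0.24 1.72 0 0 0 0;0.14 2.58 0 0 0 0;-0.12 3.42 0 0 0 0;-0.52 4.19 0 0 0 0;-1.04 4.89 0 0 0 0;-1.68 5.49 0 0 0 0;-2.41 5.96 0 0 0 0;-3.21 6.30 0 0 0 0;-4.06 6.50 0 0 0 0;-4.93 6.54 0 0 0 0;-5.79 6.44 0 0 0 0
102.0 -0.83 -0.25 0 0 0 0;-1.61 -0.65 0 0 0 0;-2.31 -1.18 0 0 0 0;-2.90 -1.81 0 0 0 0;-3.38 -2.54 0 0 0 0;-3.72 -3.35 0 0 0 0;-3.91 -4.19 0 0 0 0;-3.96 -5.07 0 0 0 0;-3.85 -5.93 0 0 0 0;-3.60 -6.76 0 0 0 0;-3.20 -7.54 0 0 0 0;-2.68 -8.24 0 0 0 0
222.0 0.64 -0.59 0 0 0 0;1.37 -1.07 0 0 0 0;2.17 -1.41 0 0 0 0;3.02 -1.61 0 0 0 0;3.89 -1.65 0 0 0 0;4.76 -1.55 0 0 0 0;5.59 -1.29 0 0 0 0;6.37 -0.89 0 0 0 0;7.06 -0.37 0 0 0 0;7.66 0.27 0 0 0 0;8.13 1.00 0 0 0 0;8.47 1.80 0 0 0 0
342.0 0.20 0.85 0 0 0 0;0.24 1.72 0 0 0 0;0.14 2.58 0 0 0 0;-0.12 3.42 0 0 0 0;-0.52 4.19 0 0 0 0;-1.04 4.89 0 0 0 0;-1.68 5.49 0 0 0 0;-2.41 5.96 0 0 0 0;-3.21 6.30 0 0 0 0;-4.06 6.50 0 0 0 0;-4.93 6.54 0 0 0 0;-5.79 6.44 0 0 0 0
```

>>> apply_moves(
  series="0.3 0.16 0 0 0 0;0.58 0.35 0 0 0 0;0.85 0.57 0 0 0 0;1.1 0.8 0 0 0 0",
)

```text
clock: 4.55
tool_pos: [497.7, 224.9, 61.4]
tcp_rot: [0.172, 0.985, 0.0, 0.0]
force: [0.1, 0.4, -0.9]
finger_gap: -0.0
gripper_force: 0.3
```

>>> apply_moves(
  series="0.59 0.43 0 0 0 0;1.02 0.98 0 0 0 0;1.36 1.59 0 0 0 0;1.63 2.23 0 0 0 0",
)

```text
clock: 4.95
tool_pos: [514.1, 247.7, 61.4]
tcp_rot: [0.172, 0.985, 0.0, 0.0]
force: [-0.8, -1.3, 0.6]
finger_gap: 0.1
gripper_force: 0.4
```

```bash
python3 - <<'E'
from h import *
d=wgrab('w2.png'); print(vision.search_frame('pin_1','wrist'))
E
```

```text
[{'xy': [278.5, 159.1], 'score': 0.61}]
```

View pics/w2.png

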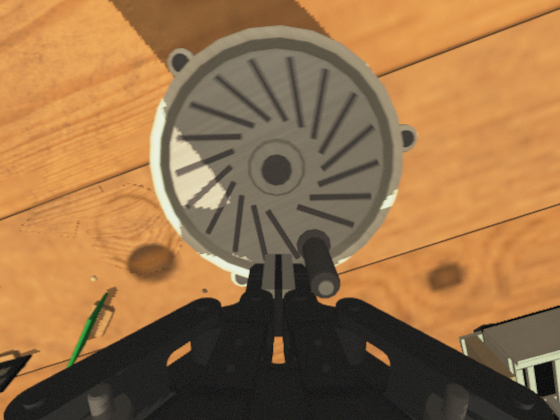

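The pin stands against the right side of the fingertips, at about (320,265), and has been carried along with about 1 N. The left head is the free one, so I'll keep turning it.

>>> apply_moves(
  series="0.20 0.85 0 0 0 0;0.24 1.72 0 0 0 0;0.14 2.58 0 0 0 0;-0.12 3.42 0 0 0 0;-0.52 4.19 0 0 0 0;-1.04 4.89 0 0 0 0;-1.68 5.49 0 0 0 0;-2.41 5.96 0 0 0 0;-3.21 6.30 0 0 0 0;-4.06 6.50 0 0 0 0;-4.93 6.54 0 0 0 0;-5.79 6.44 0 0 0 0",
)

```text
clock: 6.25
tool_pos: [454.9, 311.7, 61.4]
tcp_rot: [0.171, 0.985, 0.0, 0.0]
force: [2.0, -0.1, -0.6]
finger_gap: 0.1
gripper_force: 1.4
```

>>> apply_moves(
  series="-0.83 -0.25 0 0 0 0;-1.61 -0.65 0 0 0 0;-2.31 -1.18 0 0 0 0;-2.90 -1.81 0 0 0 0;-3.38 -2.54 0 0 0 0;-3.72 -3.35 0 0 0 0;-3.91 -4.19 0 0 0 0;-3.96 -5.07 0 0 0 0;-3.85 -5.93 0 0 0 0;-3.60 -6.76 0 0 0 0;-3.20 -7.54 0 0 0 0;-2.68 -8.24 0 0 0 0",
)

```text
clock: 7.45
tool_pos: [429.3, 228.2, 61.3]
tcp_rot: [0.172, 0.985, -0.0, -0.0]
force: [0.4, 0.3, 0.5]
finger_gap: -0.1
gripper_force: 0.3
```

>>> apply_moves(
  series="0.64 -0.59 0 0 0 0;1.37 -1.07 0 0 0 0;2.17 -1.41 0 0 0 0;3.02 -1.61 0 0 0 0;3.89 -1.65 0 0 0 0;4.76 -1.55 0 0 0 0;5.59 -1.29 0 0 0 0;6.37 -0.89 0 0 0 0;7.06 -0.37 0 0 0 0;7.66 0.27 0 0 0 0;8.13 1.00 0 0 0 0;8.47 1.80 0 0 0 0",
)

```text
clock: 8.65
tool_pos: [513.9, 247.7, 61.2]
tcp_rot: [0.172, 0.985, -0.0, -0.0]
force: [-0.5, -1.1, -0.5]
finger_gap: 0.2
gripper_force: 0.5
```

>>> apply_moves(
  series="0.20 0.85 0 0 0 0;0.24 1.72 0 0 0 0;0.14 2.58 0 0 0 0;-0.12 3.42 0 0 0 0;-0.52 4.19 0 0 0 0;-1.04 4.89 0 0 0 0;-1.04 4.89 0 0 0 0;-0.6 4.2 0 0 0 0;-0.3 3.8 0 0 0 0",
)

```text
clock: 9.55
tool_pos: [511.3, 283.7, 61.4]
tcp_rot: [0.172, 0.985, -0.0, 0.0]
force: [1.3, -0.1, 0.7]
finger_gap: -0.1
gripper_force: 0.0
```

```bash
python3 - <<'E'
from h import *
d=wgrab('w3.png')
E
```

```text
(no output)
```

View pics/w3.png

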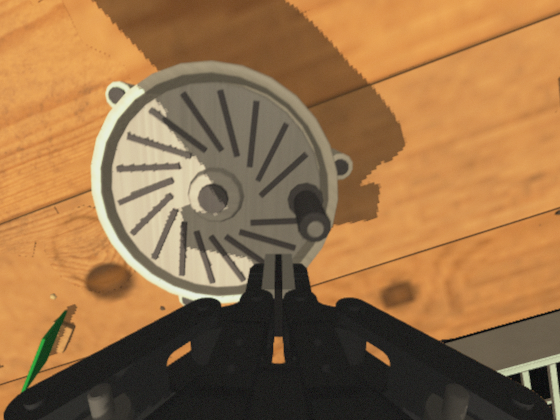

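The pin now stands at about +68° (base at (305,200) against the hub at (212,195)), which is about 1.34 turns. It's clear of the fingertips, so I'll lift and go to the right head.

>>> apply_moves(
  series="0 0 4.5 0 0 0;0 0 9 0 0 0;0 -4.7 10 0 0 0;0 -9.4 10 0 0 0;0 -14.1 10 0 0 0;0 -18.8 10 0 0 0;0 -23.5 10 0 0 0;0 -28.2 10 0 0 0;0 -32.9 10 0 0 0;0 -37.6 10 0 0 0;0 -42.3 10 0 0 0;0 -46.9 10 0 0 0",
)

```text
clock: 10.8
tool_pos: [510.0, -186.8, 161.7]
tcp_rot: [0.172, 0.985, 0.0, 0.0]
force: [0.5, -0.8, -0.0]
finger_gap: 0.0
gripper_force: 0.0
```

>>> apply_moves(
  series="0 0 0 0 0 0;0 0 0 0 0 0;0 0 0 0 0 0",
)

```text
clock: 11.1
tool_pos: [510.6, -183.0, 161.2]
tcp_rot: [0.171, 0.985, 0.0, -0.0]
force: [-0.8, 0.9, -0.2]
finger_gap: -0.2
gripper_force: 0.0
```

```bash
python3 - <<'E'
from h import *
d=wgrab('w4.png')
for n,X in [('hub',(505.5,-234.5,49)),('pin',(475,-194.5,88)),('pinbase',(475,-194.5,42))]: print(n,np.round(proj(d,X)))
E
```

```text
hub [221. 224.]
pin [246. 185.]
pinbase [251. 175.]
```

View pics/w4.png

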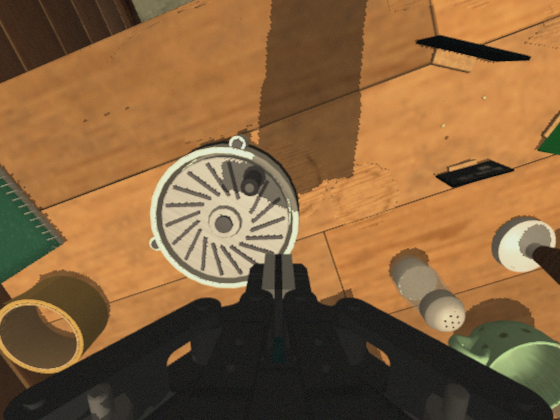

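The hub is at (224,223) and the pin top at (249,188), both within 3 px of the prediction. I'll descend at 84°, behind the pin.

>>> apply_moves(
  series="0 0 -4 0 0 0;0 0 -8 0 0 0;0 0 -10 0 0 0;0 0 -10 0 0 0;-0.35 0.05 -10 0 0 0;-0.7 0.05 -10 0 0 0;-0.9 0.03 -10 0 0 0;-0.9 0.03 -10 0 0 0",
)

```text
clock: 11.95
tool_pos: [502.1, -183.8, 62.5]
tcp_rot: [0.172, 0.985, 0.0, 0.001]
force: [0.7, 0.8, -0.1]
finger_gap: 0.4
gripper_force: 0.0
```

>>> apply_moves(
  series="-0.15 -0.01 0 0 0 0;-0.3 -0.03 0 0 0 0;-0.3 -0.03 0 0 0 0",
)

```text
clock: 12.25
tool_pos: [498.4, -184.1, 61.4]
tcp_rot: [0.172, 0.985, 0.0, 0.0]
force: [0.5, -0.1, 0.6]
finger_gap: -0.2
gripper_force: 0.0
```

>>> apply_moves(
  series="-0.15 -0.02 0 0 0 0;-0.3 -0.05 0 0 0 0;-0.3 -0.05 0 0 0 0",
)

```text
clock: 12.55
tool_pos: [495.3, -184.6, 61.3]
tcp_rot: [0.172, 0.985, 0.0, -0.0]
force: [1.0, 0.4, 0.6]
finger_gap: 0.4
gripper_force: 0.0
```

>>> apply_moves(
  series="-0.15 -0.03 0 0 0 0;-0.25 -0.06 0 0 0 0",
)

```text
clock: 12.75
tool_pos: [494.5, -185.3, 61.6]
tcp_rot: [0.171, 0.985, -0.0, 0.002]
force: [5.5, -1.4, -3.8]
finger_gap: 0.1
gripper_force: 2.8
```

>>> apply_moves(
  series="-0.1 -0.04 0 0 0 0",
)

```text
clock: 12.85
tool_pos: [493.9, -185.8, 61.7]
tcp_rot: [0.171, 0.985, -0.0, 0.002]
force: [5.9, -2.7, -4.9]
finger_gap: 0.3
gripper_force: 3.1
```

>>> apply_moves(
  series="-0.1 -0.04 0 0 0 0",
)

```text
clock: 12.95
tool_pos: [493.2, -186.2, 61.8]
tcp_rot: [0.171, 0.985, -0.0, 0.002]
force: [7.0, -0.8, -4.4]
finger_gap: 0.1
gripper_force: 3.6
```

>>> apply_moves(
  series="-0.1 -0.06 0 0 0 0",
)

```text
clock: 13.05
tool_pos: [492.6, -186.8, 61.8]
tcp_rot: [0.171, 0.985, -0.0, 0.003]
force: [7.6, -1.9, -6.0]
finger_gap: -0.2
gripper_force: 3.9
```

>>> apply_moves(
  series="-0.1 -0.06 0 0 0 0",
)

```text
clock: 13.15
tool_pos: [491.9, -187.5, 61.9]
tcp_rot: [0.171, 0.985, -0.0, 0.003]
force: [8.4, -0.9, -6.2]
finger_gap: -0.4
gripper_force: 4.2
```

>>> apply_moves(
  series="1 0.3 0 0 0 0;2 0.5 0 0 0 0;2 0.5 4.5 0 0 0;2 0.5 9 0 0 0;2 0.5 13 0 0 0",
)

```text
clock: 13.65
tool_pos: [509.3, -181.8, 193.1]
tcp_rot: [0.171, 0.985, -0.0, -0.0]
force: [0.3, 0.1, -0.4]
finger_gap: 0.0
gripper_force: 0.0
```

```bash
python3 - <<'E'
from h import *
print(arm.get_obs()['q'].round(2),arm.get_obs()['tool_pos'].round())
d=wgrab('w5.png')
g=d['img'].max(2)
n,l,s,c=cv2.connectedComponentsWithStats((g<28).astype(np.uint8))
for i in range(1,n):
    if s[i,4]>150:
        r=cv2.minAreaRect(np.argwhere(l==i)[:,::-1].astype(np.float32)); print(s[i],c[i].round(),np.round(cv2.boxPoints(r)).tolist())
X=[(438+s*18.5,5+s*32.5,z) for s in(1,-1) for z in (0,47)]; print([np.round(proj(d,x)).tolist() for x in X])
E
```

```text
[-0.3   0.12  0.64  1.8  -0.07  1.25  1.59] [ 509. -182.  193.]
[405  48  95  20 543] [450.  58.] [[405.0, 52.0], [406.0, 45.0], [499.0, 66.0], [498.0, 72.0]]
[424 165  55  17 257] [445. 173.] [[424.0, 173.0], [476.0, 160.0], [478.0, 171.0], [426.0, 184.0]]
[284 318  19  58 266] [293. 344.] [[284.0, 375.0], [286.0, 318.0], [303.0, 318.0], [301.0, 376.0]]
[256 324  13  39 151] [263. 343.] [[255.0, 362.0], [257.0, 323.0], [268.0, 324.0], [266.0, 362.0]]
[ 145  357  124   63 1279] [215. 394.] [[145.0, 357.0], [268.0, 357.0], [268.0, 419.0], [145.0, 419.0]]
[ 295  362  118   58 1275] [344. 393.] [[295.0, 419.0], [295.0, 362.0], [412.0, 362.0], [412.0, 419.0]]
[[464.0, 71.0], [496.0, 62.0], [392.0, 57.0], [412.0, 45.0]]
```

>>> apply_moves(
  series="-0.5 1 0 0 0 -8.4;-1 3 0 0 0 -16.8;-1.5 5 0 0 0 -25.2;-2.3 7 0 0 0 -33.6;-3.1 9 0 0 0 -42;-3.9 11 0 0 0 -50.4;-4.7 13 0 0 0 -58.8;-5.5 15 0 0 0 -67.2;-6.3 17 0 0 0 -75.6;-7.1 18.7 0 0 0 -84;-7.1 18.7 0 0 0 -92.4;-7.1 18.7 0 0 0 -100",
  hand=1,
)

```text
clock: 14.9
tool_pos: [437.9, 6.0, 191.2]
tcp_rot: [0.866, 0.5, -0.001, -0.0]
force: [0.6, 0.4, 0.7]
finger_gap: 85.3
gripper_force: 0.0
```

>>> apply_moves(
  series="0 0 0 0 0 0;0 0 0 0 0 0;0 0 0 0 0 0",
)

```text
clock: 15.2
tool_pos: [438.1, 4.9, 191.2]
tcp_rot: [0.864, 0.503, -0.0, -0.0]
force: [-0.2, 0.3, -0.9]
finger_gap: 85.2
gripper_force: 0.0
```

```bash
python3 - <<'E'
from h import *
o=arm.get_obs();print(o['q'].round(2),o['tool_pos'].round(),Ro.from_quat(o['tcp_rot']).as_matrix()[:,1].round(3))
d=wgrab('w6.png')
X=[(438+s*18.5,5+s*32.5,z) for s in(1,-1) for z in (0,47)]; print([np.round(proj(d,x)).tolist() for x in X])
E
```

```text
[-0.49 -0.13  0.39  2.01  0.05  1.25 -0.64] [438.   5. 191.] [ 0.869 -0.495 -0.   ]
[[278.0, 158.0], [278.0, 163.0], [278.0, 223.0], [278.0, 237.0]]
```

View pics/w6.png

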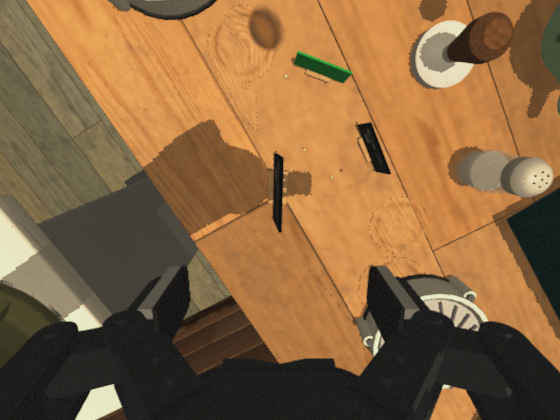

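The big sign's top edge runs from (279,153) to (279,231). That's parallel to the pads and about 8 mm further along than I assumed, so the centre is about (442,12). I'll descend and grip.

>>> apply_moves(
  series="0.35 0.7 -4 0 0 0;0.35 0.7 -8 0 0 0;0.35 0.7 -12 0 0 0;0.35 0.7 -15 0 0 0;0.35 0.7 -17 0 0 0;0.35 0.7 -17.7 0 0 0;0.35 0.7 -17.7 0 0 0;0.35 0.7 -17.7 0 0 0",
  hand=0.6,
)

```text
clock: 16.05
tool_pos: [442.6, 12.1, 15.3]
tcp_rot: [0.865, 0.502, 0.001, 0.0]
force: [0.1, 0.5, -0.3]
finger_gap: 51.1
gripper_force: 0.0
```

>>> apply_moves(
  series="0 0 0 0 0 0;0 0 0 0 0 0;0 0 0 0 0 0;0 0 0 0 0 0;0 0 0 0 0 0;0 0 0 0 0 0",
  hand=0,
  squeeze=25,
)

```text
clock: 16.65
tool_pos: [441.0, 13.0, 15.6]
tcp_rot: [0.865, 0.502, -0.0, -0.001]
force: [-5.2, 1.8, 13.7]
finger_gap: 2.9
gripper_force: 25.5
```

```bash
python3 - <<'E'
from h import *
d=wgrab('w7.png');s=grab('scene');p=proj(s,(442,12,25));print(p)
x,y=p.astype(int)
a=cv2.resize(s['img'][y-60:y+50,x-60:x+70],(496,420),interpolation=cv2.INTER_CUBIC)
o=np.hstack([cv2.resize(d['img'][100:350,180:380],(304,380)),cv2.resize(a,(449,380))])
cv2.imwrite('pics/c7.png',o[:,:,::-1])
E
```

```text
[295.25920494 263.95912634]
```

View pics/c7.png

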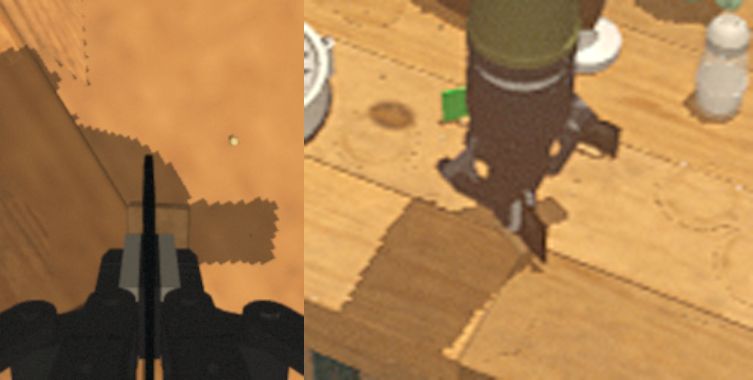

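The plate stands straight between the pads, in the middle of the wooden foot. I'll lift a little and check.

>>> apply_moves(
  series="0 0 0.3 0 0 0;0 0 0.8 0 0 0;0 0 1.5 0 0 0;0 0 2.5 0 0 0;0 0 2.5 0 0 0;0 0 2.5 0 0 0",
)

```text
clock: 17.35
tool_pos: [442.0, 12.0, 39.8]
tcp_rot: [0.865, 0.502, 0.001, 0.0]
force: [-0.8, 0.7, -1.5]
finger_gap: 2.6
gripper_force: 24.4
```

```bash
python3 - <<'E'
from h import *
d=wgrab('w8.png');s=grab('scene');p=proj(s,(442,12,50));print(p)
x,y=p.astype(int)
a=s['img'][y-60:y+50,x-60:x+70]
o=np.hstack([cv2.resize(d['img'][100:350,180:380],(304,380)),cv2.resize(a,(449,380),interpolation=cv2.INTER_CUBIC)])
cv2.imwrite('pics/c8.png',o[:,:,::-1])
E
```

```text
[295.53597322 257.65134232]
```

View pics/c8.png

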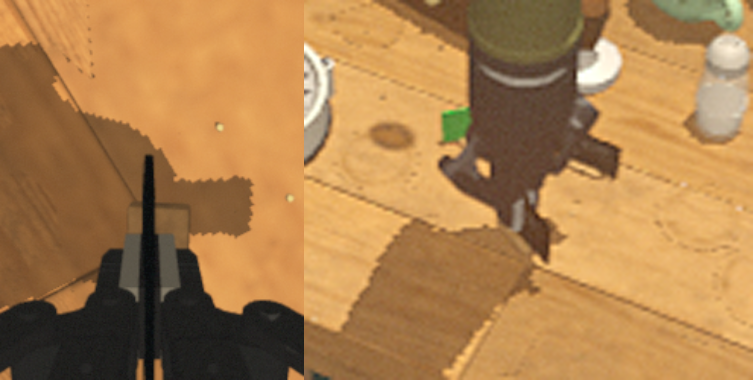

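The sign is held: its shadow has separated and the foot sits unchanged between the pads. I'll check that the landing spot is clear of the green sign, then raise.

```bash
python3 - <<'E'
from h import *
t=grab('top')
for uv in [(100+418/2.35,120+236/2.35),(100+436/2.35,120+198/2.35)]: print(ray(t,uv,15).round())
print([c for c in vision.search_frame('pin_1','top')])
E
```

```text
[512. 112.  15.]
[555.  70.  15.]
[{'xy': [236.4, 247.6], 'score': 0.56}, {'xy': [388.3, 170.6], 'score': 0.49}]
```

>>> apply_moves(
  series="0 0 3 0 0 0;0 0 6 0 0 0;0.3 2.5 6 0 0 7.5;0.8 5 6 0 0 15;1.3 7.5 6 0 0 22.5;1.9 10 6 0 0 30;2.2 12 6 0 0 30;2.4 12.9 6 0 0 30;2.4 12.9 6 0 0 30;2.4 12.9 6 0 0 30",
)

```text
clock: 18.55
tool_pos: [465.4, 139.8, 99.0]
tcp_rot: [0.706, 0.708, -0.001, 0.0]
force: [-0.1, -0.0, -0.9]
finger_gap: 2.5
gripper_force: 24.6
```

>>> apply_moves(
  series="0 0 -3 0 0 0;0 0 -5.5 0 0 0;0 0 -7 0 0 0;0 0 -7.8 0 0 0;0 0 -8.0 0 0 0;0 0 -8.0 0 0 0",
)

```text
clock: 19.15
tool_pos: [466.0, 140.5, 19.7]
tcp_rot: [0.706, 0.708, 0.0, 0.0]
force: [0.7, 0.8, -1.9]
finger_gap: 2.1
gripper_force: 24.6
```

>>> apply_moves(
  series="0 0 -0.1 0 0 0;0 0 -0.2 0 0 0;0 0 -0.2 0 0 0",
)

```text
clock: 19.45
tool_pos: [465.9, 141.1, 17.8]
tcp_rot: [0.706, 0.709, 0.0, 0.0]
force: [-0.1, -0.0, -1.9]
finger_gap: 2.6
gripper_force: 24.6
```

>>> apply_moves(
  series="0 0 -0.1 0 0 0;0 0 -0.15 0 0 0;0 0 -0.15 0 0 0",
)

```text
clock: 19.75
tool_pos: [465.7, 141.0, 15.9]
tcp_rot: [0.706, 0.709, 0.0, 0.0]
force: [0.1, 0.1, -0.8]
finger_gap: 2.5
gripper_force: 24.8
```

>>> apply_moves(
  series="0 0 -0.05 0 0 0;0 0 -0.1 0 0 0;0 0 -0.1 0 0 0",
)

```text
clock: 20.05
tool_pos: [465.8, 141.0, 15.7]
tcp_rot: [0.706, 0.709, 0.0, -0.0]
force: [-2.9, -0.9, 7.3]
finger_gap: 2.4
gripper_force: 26.0
```

Contact with the counter is felt (7 N). I'll release gently and go straight up.

>>> apply_moves(
  series="0 0 0.1 0 0 0;0 0 0.1 0 0 0;0 0 0.1 0 0 0;0 0 0.1 0 0 0;0 0 0.1 0 0 0",
  hand=0.35,
)

```text
clock: 20.55
tool_pos: [465.5, 140.9, 15.7]
tcp_rot: [0.706, 0.709, -0.0, -0.0]
force: [-0.5, 0.3, 0.4]
finger_gap: 30.1
gripper_force: 0.0
```

>>> apply_moves(
  series="0 0 1 0 0 0;0 0 3 0 0 0;0 0 6 0 0 0;0 0 10 0 0 0;0 0 14 0 0 0;0 0 17 0 0 0;0 0 17 0 0 0;0 0 17 0 0 0",
)

```text
clock: 21.35
tool_pos: [466.0, 141.0, 186.9]
tcp_rot: [0.706, 0.709, 0.001, 0.0]
force: [-0.2, 0.3, -0.3]
finger_gap: 29.8
gripper_force: 0.0
```

```bash
python3 - <<'E'
from h import *
d=wgrab('w9.png')
for n,X in [('edge+',(466,178.5,47)),('edge-',(466,103.5,47)),('hub',(466,262.5,49))]: print(n,proj(d,X).round())
E
```

```text
edge+ [277. 164.]
edge- [277. 239.]
hub [278.  64.]
```

View pics/w9.png

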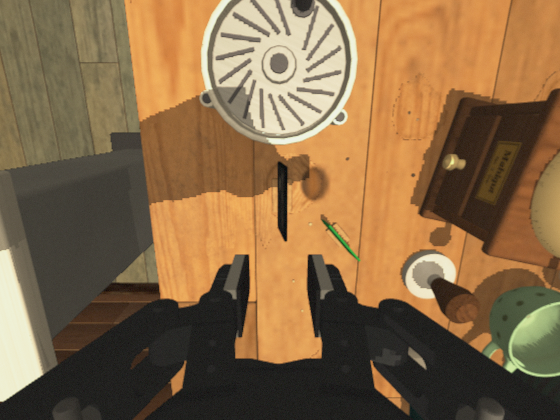

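The sign stands upright beside the free head, with its edge from (282,164) to (284,240). Its near end is just clear of the housing and everything else is in place.

```bash
python3 -c "
from workcell import arm
print(arm.close_job())"
```

```text
the job is handed in; nothing more can be done
None
```

The job is handed in, with no verdict shown: the left head turned freely (about 1⅓ turns), the right head resisted at about 6 N and was left, and the larger black sign stands upright about 15 mm from the left head's housing.

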